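Put the resist bottles back in their carrier

ROBOT

A 7-joint arm with a two-finger parallel gripper is mounted at the origin on the work surface. World frame = base frame: x ahead of the robot, y to its left, z up, the work surface at z = 0. Lengths are in m, angles in rad, forces in N, time in s.
With the tool pointing down it reaches from about 0.35 to 0.9 m from the base axis. Payload 19.9 kg.
Tool frame: the origin (TCP) lies on the centre line of the jaws, within the pads' length; the fingertips stand 17 mm ahead of it and the grasp point (between the pads) lies 2 mm behind it (manip.tips_ahead is the distance from the TCP to the fingertips, in m); z points along the fingers, y is the line along which they close (so a half turn about z gives the same grasp; the last joint's range is limited). The gripper opens to 94 mm and grips with 3 to 60 N. Pads are 16 mm wide; open, the fingers measure 119 mm over their backs; the gripper's body (75 mm by 177 mm) begins 78 mm behind the grasp point.
Start: joints at [1.171, 0.417, -0.01, 1.614, 0.005, 1.111, -0.053], TCP at [0.219, -0.585, 0.222] pointing down, gripper open.
Joint ranges: [-2.81, 2.81], [-0.39, 2.02], [-1.27, 1.25], [0.06, 2.57], [-1.19, 4.33], [0.19, 2], [-2.82, 2.82]. Speed limits (rad/s): [1.89, 1.89, 2.39, 2.39, 3.01, 3.01, 3.01].

INTERFACE

Orientations are given as a rotation vector (axis times angle).
In Python, from workcell import manip, vision, order gives the robot as it stands. The module is installed in compiled form; this text tells all that it offers.
- The arm moves only by the shell command python3 -m jog 'ROWS'. ROWS is JSON, a list of rows, each a list of 5 numbers: the finger opening in mm, from 0 to 94, then the shift along the tool's x, y, z scaled (see below), then the turn about the tool's z scaled (see below). In form: [[grip, tx, ty, tz, twist], ...]. A call has 1 to 5 rows; each row shifts and turns the commanded pose from where the row before left it, along the tool's axes as they then stand; what a row does not reach is not made up. The controller multiplies each number of a shift by 10 cm and each number of a turn by 180 degrees. A row lasts 1/8 s, in which the tool goes at most 62.5 mm and 10.7 degrees, less where a joint would pass 70% of its speed; a pose out of reach is approached as far as the arm can. A call with a number of a shift or a turn outside -1 to 1 is refused whole. A call with a gripper value outside its range is refused whole. The fingers move at their own pace and stop on an object; the grip force is fixed at half the most. Time passes only in rows, so rows that do not move let the fingers close. It gives the time, the measured TCP pose, the force, the opening and the grip force at its end, in the units of the state.
- manip.get_state(): the state, without advancing time (a new reading comes with each control period).
- vision.capture(name): name is "scene" or "top"; returns a dict with "pixels" (480x640x3 uint8, blue, green, red), "range_z" (480x640 float32, m along the optical axis (not along the pixel's ray), 0 where there is no reading), "fov_y" (degrees; the focal length in pixels is half the picture's height over the tangent of half this angle, whatever the lens; pixels are square), "cx", "cy" (the principal point, pixels), "k1" (the pictures are not rectified: a ray, as slopes to the right and down, at radius r is drawn at 1 + k1 r^2 times it, then the intrinsics apply), "R" (3x3) and "t" (3): a world point X has camera coordinates R X + t. Camera axes: x right, y down, z forward; pixel columns grow to the right and rows downward; lengths in m; the calibration is good to about 2 mm. A picture is of the moment at which its call begins.
- order.sign_off(): hands the job in; it is judged then, once.
The state is a dict: "time": time; "joint_pos": joint angles; "qd": joint speeds; "tau": joint torques, N m; "ee_pos": TCP position; "orientation": TCP orientation; "contact_force": force on the tool from outside, world axes, zero at the start; "wrist_torque": the same for the moment, N m; "opening": finger opening in m; "finger_force": force on a finger pad.
Only numpy, scipy, OpenCV 4.12 (cv2) and the standard library are available. Lean on these libraries where they do the work, as an engineer would, in place of code of your own. Each camera call takes 0.05 s, during which the arm holds its last target. There are 200 camera calls.

TASK

We are finished coating: put the four amber resist bottles with coloured caps (red, green, blue, black) back into the carrier, each one standing upright in the holder of the same colour as its cap. Leave the amber bottle with the white cap and the clear glass bottle standing where they are. They are glass, so set each down into its holder before letting go, and do not drop or tip any.

Things in the scene. Friction and masses are not known exactly. Their poses are not given: they have to be found in the camera images.
- bottle_red: Loose AMBER (dark brown) glass resist bottle with a RED cap. Screw-cap bottle, upright, 96 mm high: body 39 mm diameter up to 57 mm, shoulder to a 21 mm neck at 65 mm, cap 26 mm diameter from 72 to 96 mm; 0.13 kg; white label band. Origin: centre of its underside, z up. Lift it by the cap from above.
- bottle_green: Loose AMBER (dark brown) glass resist bottle with a GREEN cap. Screw-cap bottle, upright, 96 mm high: body 39 mm diameter up to 57 mm, shoulder to a 21 mm neck at 65 mm, cap 26 mm diameter from 72 to 96 mm; 0.13 kg; white label band. Origin: centre of its underside, z up. Lift it by the cap from above.
- bottle_blue: Loose AMBER (dark brown) glass resist bottle with a BLUE cap. Screw-cap bottle, upright, 96 mm high: body 39 mm diameter up to 57 mm, shoulder to a 21 mm neck at 65 mm, cap 26 mm diameter from 72 to 96 mm; 0.13 kg; white label band. Origin: centre of its underside, z up. Lift it by the cap from above.
- bottle_black: Loose AMBER (dark brown) glass resist bottle with a BLACK cap. Screw-cap bottle, upright, 96 mm high: body 39 mm diameter up to 57 mm, shoulder to a 21 mm neck at 65 mm, cap 26 mm diameter from 72 to 96 mm; 0.13 kg; white label band. Origin: centre of its underside, z up. Lift it by the cap from above.
- rinse_bottle: Look-alike that stays where it stands: amber glass bottle with a WHITE cap. Screw-cap bottle, upright, 96 mm high: body 39 mm diameter up to 57 mm, shoulder to a 21 mm neck at 65 mm, cap 26 mm diameter from 72 to 96 mm; 0.13 kg; white label band. Origin: centre of its underside, z up.
- clear_bottle: Look-alike that stays where it stands: CLEAR glass bottle with a red cap. Screw-cap bottle, upright, 96 mm high: body 39 mm diameter up to 57 mm, shoulder to a 21 mm neck at 65 mm, cap 26 mm diameter from 72 to 96 mm; 0.13 kg; white label band. Origin: centre of its underside, z up.
- holder_red: RED bottle holder: block 66 x 66 x 34 mm, upright bore 54 mm diameter, 30 mm deep, open on top (floor 4 mm, rim 34 mm above origin). Origin: centre of its underside, 3 mm above the table, z up. Four holders sit fixed 2 x 2 at 68 mm pitch, in any arrangement, in a fixed metal carrier 150 x 150 mm, wall 22 mm, a wire handle 53 mm high on two facing sides.
- holder_green: GREEN bottle holder: block 66 x 66 x 34 mm, upright bore 54 mm diameter, 30 mm deep, open on top (floor 4 mm, rim 34 mm above origin). Origin: centre of its underside, 3 mm above the table, z up. Four holders sit fixed 2 x 2 at 68 mm pitch, in any arrangement, in a fixed metal carrier 150 x 150 mm, wall 22 mm, a wire handle 53 mm high on two facing sides.
- holder_blue: BLUE bottle holder: block 66 x 66 x 34 mm, upright bore 54 mm diameter, 30 mm deep, open on top (floor 4 mm, rim 34 mm above origin). Origin: centre of its underside, 3 mm above the table, z up. Four holders sit fixed 2 x 2 at 68 mm pitch, in any arrangement, in a fixed metal carrier 150 x 150 mm, wall 22 mm, a wire handle 53 mm high on two facing sides.
- holder_black: BLACK bottle holder: block 66 x 66 x 34 mm, upright bore 54 mm diameter, 30 mm deep, open on top (floor 4 mm, rim 34 mm above origin). Origin: centre of its underside, 3 mm above the table, z up. Four holders sit fixed 2 x 2 at 68 mm pitch, in any arrangement, in a fixed metal carrier 150 x 150 mm, wall 22 mm, a wire handle 53 mm high on two facing sides.
Things that resemble listed ones, but are neither listed nor needed, are in the scene too. Of the things that look like the holder_black, take the one that is farthest from the robot's base at the start.

How it is judged:
At the end, for the whole second after the job is handed in: Each amber bottle (red, green, blue, black cap) rests in the holder of its colour: axes within 12 mm, underside 0 to 10 mm above the holder's underside, within 0.12 rad of upright. The white-capped and the clear bottle stand upright within 20 mm of their starts (horizontal distance between bottle_red and holder_red below 0.012 m and z of bottle_red in the frame of holder_red between 0 and 0.01 m and angle between each of bottle_red, bottle_green, bottle_blue, bottle_black, rinse_bottle, clear_bottle's own z axis and vertical below 0.12 rad and linear speed of each of bottle_red, bottle_green, bottle_blue, bottle_black below 0.02 m/s and angular speed of each of bottle_red, bottle_green, bottle_blue, bottle_black below 0.2 rad/s and horizontal distance between bottle_green and holder_green below 0.012 m and z of bottle_green in the frame of holder_green between 0 and 0.01 m and horizontal distance between bottle_blue and holder_blue below 0.012 m and z of bottle_blue in the frame of holder_blue between 0 and 0.01 m and horizontal distance between bottle_black and holder_black below 0.012 m and z of bottle_black in the frame of holder_black between 0 and 0.01 m and distance of each of rinse_bottle, clear_bottle from where it was at the start of the episode below 0.02 m); the robot touches nothing.
It fails at once if a bottle is tipped over (more than 0.6 rad from upright) (angle between any of bottle_red, bottle_green, bottle_blue, bottle_black, rinse_bottle, clear_bottle's own z axis and vertical above 0.6 rad).
It fails at once if a bottle is let go or thrown off while its underside is more than 30 mm above the table (a drop of over 20 mm into a holder) ((height (world z) of bottle_red above 0.03 m and contact force between the fingers and bottle_red below 0.01 N) or (height (world z) of bottle_green above 0.03 m and contact force between the fingers and bottle_green below 0.01 N) or (height (world z) of bottle_blue above 0.03 m and contact force between the fingers and bottle_blue below 0.01 N) or (height (world z) of bottle_black above 0.03 m and contact force between the fingers and bottle_black below 0.01 N) or (height (world z) of rinse_bottle above 0.03 m and contact force between the fingers and rinse_bottle below 0.01 N) or (height (world z) of clear_bottle above 0.03 m and contact force between the fingers and clear_bottle below 0.01 N)).
It fails at once if the white-capped bottle or the clear bottle is moved by more than 20 mm (distance of any of rinse_bottle, clear_bottle from where it was at the start of the episode above 0.02 m).
It also fails if it takes over 104 s, if anything falls off the work surface, if the arm or the gripper's body presses on something with over 40 N, if the wrist force passes 120 N, or if a joint passes its speed limit or range.

## Working session

There is one attempt and no reset: what is moved stays moved. The work goes in short steps, Python scripts to look and compute and a shell command to move; the robot and the scene stay as the last step left them, time stands still between calls to the robot, and variables do not carry over. Pictures are saved under pics/ and viewed, at most 14 in all, crops included, and the job is handed in when it is done.

```bash
mkdir -p pics
cat > h.py <<'E'
import numpy as np, cv2
from workcell import manip, vision
def cap(n):
    c=vision.capture(n); h=c["pixels"].shape[0]; c["f"]=h/2/np.tan(np.radians(c["fov_y"])/2); return c
def rays(c,uv):
    uv=np.atleast_2d(np.asarray(uv,float)); K=np.array([[c["f"],0,c["cx"]],[0,c["f"],c["cy"]],[0,0,1]])
    return cv2.undistortPoints(uv.reshape(-1,1,2),K,np.array([c["k1"],0,0,0.]))[:,0]
def cloud(c):
    v,u=np.mgrid[:480,:640]; s=rays(c,np.c_[u.ravel(),v.ravel()]); z=c["range_z"].reshape(-1,1)
    P=np.c_[s,np.ones(len(s))]*z
    X=(P-c["t"])@c["R"]; X[z[:,0]==0]=np.nan; return X.reshape(480,640,3)
E
python3 - <<'E'
from h import *
for n in("scene","top"):
    c=cap(n); cv2.imwrite(f"pics/{n}0.png",c["pixels"]); print(n,c["fov_y"],c["cx"],c["cy"],c["k1"],-c["R"].T@c["t"],c["R"])
print(manip.get_state(), manip.tips_ahead)
E
```

```text
scene 53.54938001940077 317.68299575190997 243.3534501780501 -0.01134213051721248 [1.09061591 0.12831462 0.98388922] [[-0.19229586  0.98128862  0.00974434]
 [ 0.795552    0.16169675 -0.58391025]
 [-0.57456011 -0.1045314  -0.81175973]]
top 54.98111356526795 327.16536693540695 238.38930312165155 -0.027967649460009625 [0.36217323 0.00125213 1.18310729] [[-0.02450912 -0.99962742 -0.01201364]
 [-0.99712819  0.02530569 -0.07137925]
 [ 0.07165667  0.0102297  -0.9973769 ]]
{'time': 0.1, 'joint_pos': array([ 1.17049679,  0.41789585, -0.010312  ,  1.61407857,  0.00469144,
        1.11071694, -0.05303796]), 'qd': array([-0.00167508, -0.00037226,  0.00051558, -0.00168009, -0.00042925,
        0.00068619,  0.00048058]), 'tau': array([ 9.84915096e-04, -8.52579689e+01,  6.40047379e-01, -4.26692891e+01,
       -4.89566289e-02,  1.63326360e-02,  7.88673924e-05]), 'ee_pos': array([ 0.21935895, -0.58490991,  0.22191418]), 'orientation': array([-3.09015510e+00, -5.60357041e-01,  4.13787067e-04]), 'contact_force': array([ 0.30788901, -0.00951381,  0.04875714]), 'wrist_torque': array([ 0.00781495,  0.00559217, -0.0219742 ]), 'finger_force': 0.0, 'opening': 0.09427969873488441} 0.017
```

View pics/scene0.png

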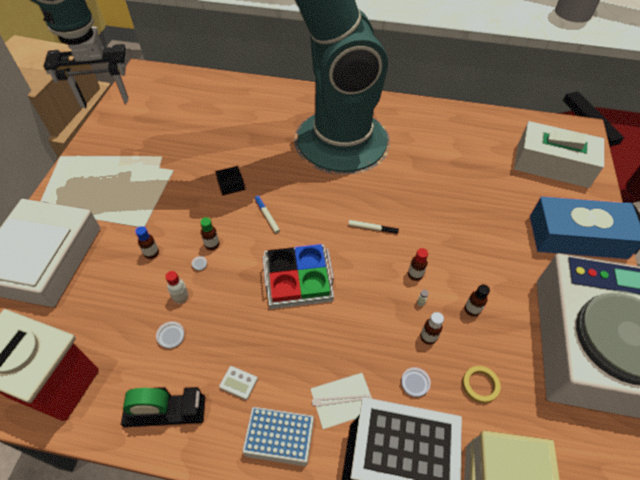

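View pics/top0.png

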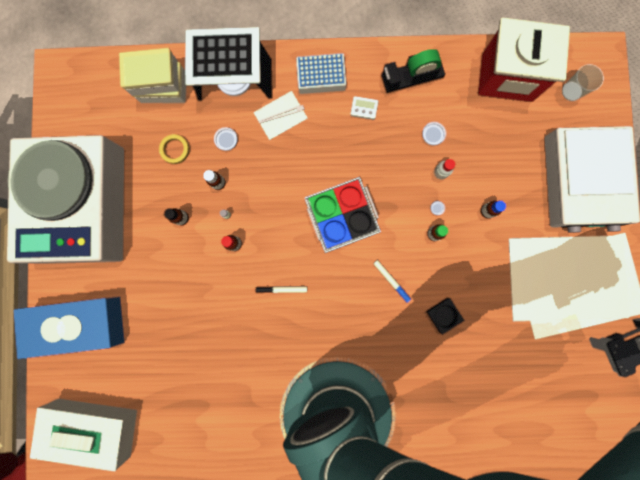

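The scene view shows the amber bottles: blue cap (143,233), green (207,224), red (421,255), black (481,292). White cap is at (436,320) and the clear bottle with the red cap at (173,279). The carrier is at (298,276), and a lone black decoy block stands nearer the base at (230,180). The top view agrees, with the carrier at (343,213).

```bash
cat > meas.py <<'E'
from h import *
from scipy.ndimage import label
def caps(n,lo=.085,hi=.11):
    c=cap(n); X=cloud(c); m=(X[...,2]>lo)&(X[...,2]<hi)&(X[...,0]>.3)&(X[...,0]<.8)&(abs(X[...,1])<.5)
    L,k=label(m); out=[]
    for i in range(1,k+1):
        s=L==i
        if 15<s.sum()<800:
            P=X[s]; top=P[P[:,2]>np.percentile(P[:,2],60)-.004]
            mm=(top[:,:2].max(0)+top[:,:2].min(0))/2
            out.append((np.median(top[:,0]),np.median(top[:,1]),mm[0],mm[1],np.percentile(P[:,2],90),s.sum(),c["pixels"][s].mean(0).astype(int)))
    return c,X,out
if __name__=="__main__":
    for n in("scene","top"):
        c,X,o=caps(n); print(n)
        for r in o: print(*np.round(r[:5],4),r[5],r[6])
        hsv=cv2.cvtColor(c["pixels"],cv2.COLOR_BGR2HSV)
        reg=(abs(X[...,0]-.41)<.13)&(abs(X[...,1]+.03)<.12)
        # holder rims by colour
        for nm,mk in dict(red=(((hsv[...,0]<8)|(hsv[...,0]>172))&(hsv[...,1]>190)),green=(abs(hsv[...,0].astype(int)-60)<15)&(hsv[...,1]>150),blue=(abs(hsv[...,0].astype(int)-113)<12)&(hsv[...,1]>150),black=hsv[...,2]<60).items():
            s=mk&reg&(abs(X[...,2]-.037)<.006)
            P=X[s]; 
            if len(P)>10:
                r=cv2.minAreaRect((P[:,:2]*1000).astype(np.float32)); print(nm,s.sum(),np.round(r[0],1),np.round(r[1],1),round(r[2],1),np.median(P[:,2]).round(4))
        print("table",np.nanmedian(X[250:300,320:420,2]))
        cv2.imwrite(f"pics/{n}_crop.png",cv2.resize(c["pixels"][235:315,255:345] if n=="scene" else c["pixels"][170:255,295:390],None,fx=6,fy=6,interpolation=cv2.INTER_CUBIC))
E
python3 meas.py
```

```text
scene
0.453 -0.2608 0.4508 -0.2614 0.0975 105 [ 51 121  54]
0.5077 -0.4004 0.5075 -0.4015 0.0975 114 [146  73  51]
0.4396 0.2517 0.4398 0.2509 0.0971 110 [ 39  44 166]
0.6117 -0.2849 0.6111 -0.2858 0.0972 128 [ 38  45 166]
0.5104 0.3897 0.5095 0.3894 0.097 132 [28 33 43]
0.5999 0.2929 0.6 0.2937 0.0971 140 [175 176 175]
red 181 [515.5 -63.9] [104.   57.5] 51.2 0.036
green 202 [505.5 -11.3] [142.   65.2] 76.0 0.0358
blue 298 [463.   -5.2] [64.8 66.2] 19.0 0.0363
black 252 [484.7 -69.1] [65.3 64.3] 20.8 0.0365
table -8.769145382064584e-05
top
0.7971 -0.4848 0.7966 -0.48 0.1076 63 [ 91 113 127]
0.611 -0.2839 0.6115 -0.2831 0.0986 106 [ 47  53 206]
0.5996 0.2927 0.5997 0.2925 0.0984 105 [219 217 215]
0.5073 -0.4004 0.5085 -0.3997 0.0985 114 [199  90  60]
0.5102 0.3898 0.5096 0.39 0.0984 103 [34 40 52]
0.4531 -0.259 0.4524 -0.2588 0.0986 108 [ 68 163  63]
0.4403 0.2523 0.4402 0.2514 0.0973 103 [ 47  53 210]
red 135 [524.4 -50.1] [67.6 30.4] 89.3 0.0366
green 159 [522.2  15.8] [55.3 60.8] 19.1 0.0369
blue 311 [463.3  -5.7] [64.8 65.2] 19.1 0.037
black 245 [484.7 -68.9] [61.8 61.8] 19.0 0.0368
table 0.00031451420912137024
```

View pics/top_crop.png

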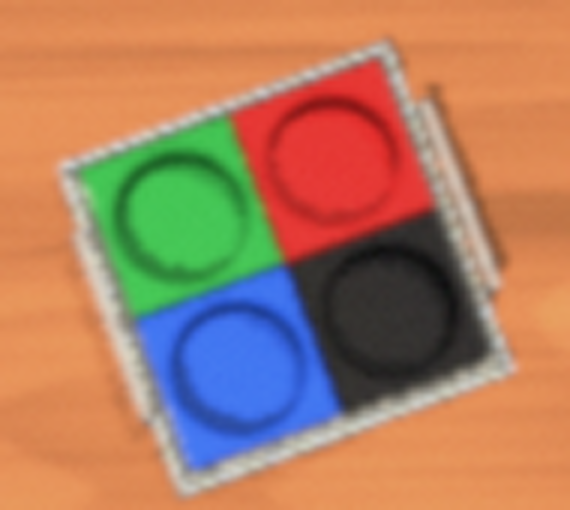

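The enlarged top view shows the carrier turned by about 20°. Green is upper left, red upper right, blue lower left and black lower right, with the wire handles on its left and right (±y) sides. The far black holder is the one in the carrier.

```bash
cat > plan.py <<'E'
import sys; from h import *
from scipy.spatial.transform import Rotation as Ro
def to(*xyz):
    s=manip.get_state(); R=Ro.from_rotvec(s["orientation"]).as_matrix()
    return np.round(R.T@(np.array(xyz)-s["ee_pos"])*10,3)
def st():
    s=manip.get_state(); print(round(s["time"],2),np.round(s["ee_pos"],4),np.round(s["orientation"],3),round(s["opening"],4),round(s["finger_force"],1),np.round(s["contact_force"],1),np.round(s["joint_pos"],2))
if __name__=="__main__":
    st()
    for a in sys.argv[1:]: print(a,to(*map(float,a.split(","))))
E
python3 - <<'E'
from h import *
from scipy.optimize import least_squares
for n in("scene","top"):
    c=cap(n);X=cloud(c);hsv=cv2.cvtColor(c["pixels"],cv2.COLOR_BGR2HSV).astype(int);H,S,V=hsv[...,0],hsv[...,1],hsv[...,2]
    reg=(np.hypot(X[...,0]-.506,X[...,1]+.026)<.1)&(abs(X[...,2]-.037)<.004)
    M=[reg&(((H<8)|(H>172))&(S>170)),reg&(abs(H-60)<15)&(S>110),reg&(abs(H-113)<12)&(S>130),reg&(V<70)&(S<90)]
    cc=[]
    for nm,s in zip("RGBK",M):
        s=cv2.morphologyEx(s.astype(np.uint8),cv2.MORPH_OPEN,np.ones((2,2)))>0
        r=cv2.minAreaRect((X[s][:,:2]*1000).astype(np.float32)); cc.append(r[0]); print(n,nm,np.round(r[0],1),np.round(r[1],1),round(r[2],1),np.round(np.median(X[s][:,2])*1000,1))
    cc=np.array(cc); f=lambda p:((p[:2]+34*np.array([[1,-1],[1,1],[-1,1],[-1,-1]])@np.array([[np.cos(p[2]),np.sin(p[2])],[-np.sin(p[2]),np.cos(p[2])]]))-cc).ravel()
    q=least_squares(f,[506,-26,.34],loss="soft_l1"); print(q.x,np.round(q.fun.reshape(4,2),1)); print((f(q.x).reshape(4,2)+cc).round(1))
    t=X[(X[...,0]>.2)&(X[...,0]<.75)&(X[...,1]<-.47)&(X[...,2]>.03)&(X[...,2]<.2)]
    print("right objs",np.nanmin(t,0),np.nanmax(t,0))
E
python3 plan.py .508,-.4003,.2 .508,-.4003,.085
```

```text
scene R [538.7 -47.7] [86.5 64.5] 19.3 35.6
scene G [517.6  18.1] [83.3 68.9] 19.0 nan
scene B [463.5   0.9] [67.5 69.1] 22.5 nan
scene K [481. -68.] [70.1 65.8] 20.4 36.2
[ 5.00061921e+02 -2.45817925e+01  2.96226740e-01] [[ 3.8  0.5]
 [ 5.  -0.2]
 [-5.9 -2.9]
 [-3.5  1. ]]
[[542.5 -47.2]
 [522.7  17.9]
 [457.6  -2. ]
 [477.5 -67. ]]
right objs [ 0.44199297 -0.74530567  0.03002853] [ 0.70166338 -0.55205088  0.09624823]
top R [546.  -49.1] [66.3 64.5] 20.1 36.6
top G [524.9  14. ] [65.6 66.7] 19.0 nan
top B [462.4  -8.1] [62.1 66.9] 20.3 nan
top K [482.9 -71.5] [61.5 62.7] 19.3 36.4
[ 5.03928847e+02 -2.86939842e+01  3.31132788e-01] [[ 1.2 -0.7]
 [ 0.2  0.6]
 [-1.7  0.5]
 [-0.1 -0.4]]
[[547.1 -49.8]
 [525.   14.5]
 [460.7  -7.6]
 [482.8 -71.9]]
right objs [ 0.44455886 -0.74548364  0.03011615] [ 0.70174131 -0.55155358  0.09781129]
0.3 [ 0.2194 -0.5851  0.2223] [-3.091 -0.561  0.   ] 0.0938 0.0 [-0.5  0.  -0.2] [ 1.17  0.42 -0.01  1.61  0.    1.11 -0.05]
.508,-.4003,.2 [ 3.351 -0.717  0.223]
.508,-.4003,.085 [ 3.351 -0.717  1.373]
```

View pics/scene_crop.png

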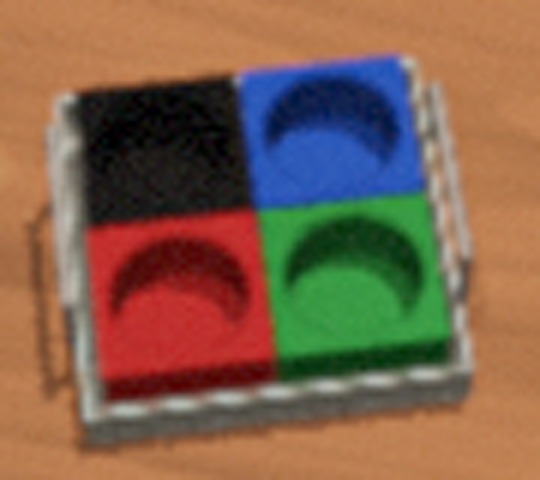

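Run:
```python
from h import *
c=cap("top")
uv=np.array([[287,264],[378,57],[78,180],[188,472],[490,350]])/6+[295,170]-.5+.5/6
s=rays(c,uv);d=np.c_[s,np.ones(len(s))]@c["R"];o=-c["R"].T@c["t"]
P=o+d*((.037-o[2])/d[:,2])[:,None];print(P.round(4),P[1:].mean(0).round(4))
```

```text
[[ 0.5057 -0.0266  0.037 ]
 [ 0.592  -0.0671  0.037 ]
 [ 0.5433  0.0597  0.037 ]
 [ 0.42    0.0167  0.037 ]
 [ 0.4676 -0.11    0.037 ]] [ 0.5057 -0.0252  0.037 ]
```

```bash
python3 -m jog '[[60,0.55,-0.12,0,0],[60,0.56,-0.12,0,0],[60,0.56,-0.12,0.05,0],[60,0.56,-0.12,0.05,0],[60,0.56,-0.12,0.05,0]]'; python3 plan.py .508,-.4003,.2 .508,-.4003,.085
```

```text
time: 0.98
ee_pos: [0.4611, -0.4299, 0.2074]
orientation: [3.091, 0.56, 0.0]
contact_force: [0.8, -0.2, -0.9]
opening: 0.0601
finger_force: 0.0
0.97 [ 0.4611 -0.4299  0.2074] [3.091 0.56  0.   ] 0.0601 0.0 [ 0.8 -0.2 -0.9] [ 0.78  0.44 -0.11  1.61  0.05  1.09 -0.55]
.508,-.4003,.2 [ 0.543 -0.112  0.074]
.508,-.4003,.085 [ 0.543 -0.113  1.224]
```

The scene crop shows the four-colour crossing at crop (257,210), which is image (297.8,270). The bores are empty and the handles sit on the left and right sides.

```bash
python3 -m jog '[[50,0.54,-0.11,0,0],[50,0,0,0,0],[50,0,0,0,0]]'; python3 plan.py .508,-.4003,.085
python3 - <<'E'
from h import *
L=[]
for n,uv in(("scene",[257/6+255-.42,210/6+235-.42]),("top",[287/6+295-.42,264/6+170-.42])):
    c=cap(n);s=rays(c,uv);d=(np.c_[s,np.ones(1)]@c["R"])[0];o=-c["R"].T@c["t"];L.append((o,d));print(n,o+d*(.037-o[2])/d[2])
(o,d),(p,e)=L;a=np.linalg.lstsq(np.c_[d,-e],p-o,rcond=None)[0];print("tri",o+d*a[0],p+e*a[1])
from meas import caps
L2={}
for uv1,uv2,nm in []: pass
E
```

```text
time: 1.35
ee_pos: [0.5059, -0.4022, 0.2073]
orientation: [3.091, 0.56, -0.001]
contact_force: [-0.3, 0.3, 0.3]
opening: 0.0502
finger_force: 0.0
1.35 [ 0.5059 -0.4022  0.2073] [ 3.091e+00  5.600e-01 -1.000e-03] 0.0502 0.0 [-0.3  0.3  0.3] [ 0.71  0.47 -0.12  1.57  0.06  1.1  -0.64]
.508,-.4003,.085 [ 0.027 -0.01   1.223]
scene [ 0.50468299 -0.02580693  0.037     ]
top [ 0.50572087 -0.02663334  0.037     ]
tri [ 0.50538914 -0.02562119  0.03814116] [ 0.50557208 -0.02660443  0.03818799]
```

```bash
python3 -m jog '[[50,0.03,-0.01,0.4,0],[50,0,0,0.4,0],[50,0,0,0.3,0],[50,0,0,0.12,0],[50,0,0,0,0]]'; python3 plan.py .508,-.4003,.085
```

```text
time: 2.08
ee_pos: [0.5083, -0.4003, 0.0855]
orientation: [-3.091, -0.559, 0.001]
contact_force: [1.4, -0.5, 0.9]
opening: 0.0498
finger_force: 0.0
2.08 [ 0.5083 -0.4003  0.0855] [-3.091e+00 -5.590e-01  1.000e-03] 0.0498 0.0 [ 1.4 -0.5  0.9] [ 0.7   0.61 -0.11  1.66  0.08  0.88 -0.66]
.508,-.4003,.085 [-0.003 -0.001  0.005]
```

```bash
python3 -m jog '[[18,0,0,0,0],[18,0,0,0,0],[18,0,0,0,0],[18,0,0,0,0],[18,0,0,0,0]]'; python3 plan.py
```

```text
time: 2.7
ee_pos: [0.5091, -0.4, 0.0861]
orientation: [3.091, 0.561, 0.001]
contact_force: [-0.7, 0.6, 6.6]
opening: 0.0252
finger_force: 30.0
2.7 [ 0.5091 -0.4     0.0861] [3.091e+00 5.610e-01 1.000e-03] 0.0252 30.0 [-0.7  0.6  6.6] [ 0.7   0.61 -0.11  1.66  0.08  0.88 -0.66]
```

```bash
python3 -m jog '[[18,0,0,-0.1,0],[18,0,0,-0.25,0],[18,0,0,-0.35,0],[18,0,0,-0.35,0],[18,0,0,-0.15,0]]'; python3 plan.py .4625,-.0055,.205  .4625,-.0055,.093
```

```text
time: 3.32
ee_pos: [0.5093, -0.4001, 0.2077]
orientation: [3.089, 0.56, 0.003]
contact_force: [-0.7, 0.6, -1.3]
opening: 0.0252
finger_force: 30.0
3.33 [ 0.5093 -0.4001  0.2077] [3.089e+00 5.600e-01 3.000e-03] 0.0252 30.0 [-0.7  0.6 -1.3] [ 0.71  0.47 -0.12  1.57  0.06  1.1  -0.64]
.4625,-.0055,.205 [ 0.948 -3.859  0.02 ]
.4625,-.0055,.093 [ 0.946 -3.861  1.14 ]
```

```bash
python3 -m jog '[[18,0.04,-0.15,0,0],[18,0.08,-0.35,0,0],[18,0.11,-0.45,0,0],[18,0.11,-0.45,0,0],[18,0.11,-0.45,0,0]]' >/dev/null; python3 -m jog '[[18,0.11,-0.45,0,0],[18,0.11,-0.45,0,0],[18,0.11,-0.45,0,0],[18,0.10,-0.35,0,0],[18,0.06,-0.20,0,0]]'; python3 plan.py .4625,-.0055,.205  .4625,-.0055,.093
```

```text
time: 4.58
ee_pos: [0.4634, -0.0131, 0.2041]
orientation: [-3.09, -0.564, 0.003]
contact_force: [0.3, -0.9, -0.9]
opening: 0.0253
finger_force: 30.0
4.58 [ 0.4634 -0.0131  0.2041] [-3.09e+00 -5.64e-01  3.00e-03] 0.0253 30.0 [ 0.3 -0.9 -0.9] [ 0.26  0.16 -0.33  2.01  0.06  0.98 -1.31]
.4625,-.0055,.205 [ 0.018 -0.074 -0.009]
.4625,-.0055,.093 [ 0.02  -0.073  1.111]
```

```bash
python3 -m jog '[[18,0.01,-0.05,0.1,0],[18,0,0,0.2,0],[18,0,0,0.1,0],[18,0,0,0,0]]'>/dev/null; python3 plan.py .4625,-.0055,.093
python3 - <<'E'
from h import *
cs=[cap(n)["pixels"] for n in("top","scene")]
a=cs[0][150:270,270:410];b=cs[1][180:320,220:380]
cv2.imwrite("pics/c1.png",np.hstack([cv2.resize(a,(400,343)),cv2.resize(b,(392,343))]))
E
```

```text
5.08 [ 0.4636 -0.011   0.1644] [-3.091e+00 -5.600e-01  3.000e-03] 0.0251 30.0 [-0.   0.4 -0.8] [ 0.25  0.22 -0.33  2.05  0.09  0.89 -1.34]
.4625,-.0055,.093 [ 0.011 -0.054  0.714]
```

View pics/c1.png

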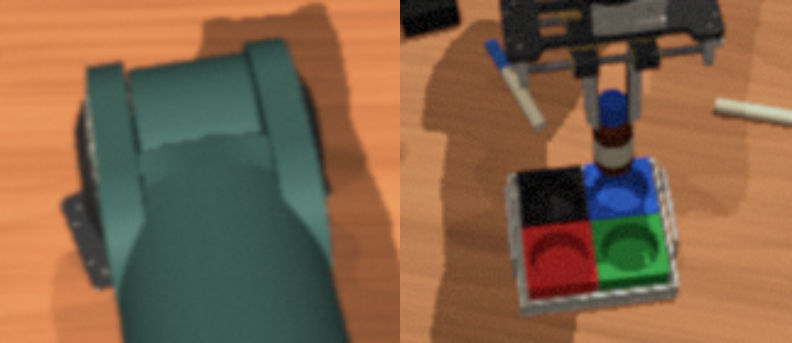

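The bottle hangs upright above the blue holder (scene half of the picture, about (612,150)); the arm hides the top view.

```bash
python3 -m jog '[[18,0.01,-0.05,0.1,0],[18,0,0,0.25,0],[18,0,0,0.2,0],[18,0,0,0.1,0],[18,0,0,0,0]]'>/dev/null; python3 plan.py .4625,-.0055,.093
```

```text
5.8 [ 0.4632 -0.0054  0.1001] [-3.091e+00 -5.610e-01  1.000e-03] 0.0254 30.0 [-0.6  1.2 -1.5] [ 0.22  0.32 -0.32  2.1   0.15  0.74 -1.4 ]
.4625,-.0055,.093 [-0.007 -0.002  0.071]
```

```bash
python3 -m jog '[[18,-0.005,0,0.04,0],[18,0,0,0.03,0],[18,0,0,0,0],[18,0,0,0,0]]'>/dev/null; python3 plan.py .4625,-.0055,.093
```

```text
6.3 [ 0.4631 -0.0058  0.0936] [3.091 0.561 0.   ] 0.0255 30.0 [-0.1  0.5 -1.2] [ 0.22  0.33 -0.31  2.11  0.15  0.72 -1.41]
.4625,-.0055,.093 [-0.005 -0.005  0.006]
```

```bash
python3 -m jog '[[18,0,0,0.01,0],[30,0,0,0,0],[50,0,0,0,0],[50,0,0,0,0],[50,0,0,0,0]]'>/dev/null; python3 plan.py; python3 -m jog '[[50,0,0,-0.3,0],[50,0,0,-0.4,0],[50,0,0,-0.3,0],[50,0,0,-0.1,0]]'>/dev/null; python3 plan.py .453,-.260,.205 .453,-.260,.085
```

```text
6.92 [ 0.463  -0.0058  0.0924] [-3.091 -0.56   0.   ] 0.0498 0.0 [-0.2 -0.8  0.2] [ 0.22  0.33 -0.31  2.11  0.15  0.72 -1.41]
7.42 [ 0.4636 -0.0058  0.2039] [3.091e+00 5.600e-01 3.000e-03] 0.0501 0.0 [-0.6 -0.2 -0.9] [ 0.26  0.16 -0.34  2.01  0.07  0.97 -1.33]
.453,-.260,.205 [-0.991  2.343 -0.011]
.453,-.260,.085 [-0.994  2.342  1.189]
```

```bash
python3 -m jog '[[50,-0.2,0.48,0,0],[50,-0.2,0.48,0,0],[50,-0.2,0.48,0,0],[50,-0.2,0.48,0,0],[50,-0.19,0.42,0,0]]' >/dev/null; python3 -m jog '[[50,0,0,0,0],[50,0,0,0,0]]'>/dev/null;python3 plan.py .453,-.260,.085
```

```text
8.3 [ 0.4523 -0.259   0.2016] [-3.09e+00 -5.61e-01  2.00e-03] 0.0497 0.0 [ 0.8 -0.  -0.2] [ 0.59  0.26 -0.15  1.89  0.05  1.   -0.79]
.453,-.260,.085 [0.004 0.014 1.166]
```

```bash
python3 -m jog '[[50,0.005,0.015,0.4,0],[50,0,0,0.4,0],[50,0,0,0.26,0],[50,0,0,0.1,0],[50,0,0,0,0]]'; python3 -m jog '[[18,0,0,0,0],[18,0,0,0,0],[18,0,0,0,0],[18,0,0,0,0],[18,0,0,0,0]]'>/dev/null; python3 plan.py
```

```text
time: 8.93
ee_pos: [0.4536, -0.2602, 0.0865]
orientation: [-3.09, -0.562, 0.001]
contact_force: [-0.6, 0.7, -0.2]
opening: 0.0505
finger_force: 0.0
9.55 [ 0.4538 -0.261   0.0869] [3.091e+00 5.610e-01 1.000e-03] 0.0253 30.0 [-1.2  0.7  6.4] [ 0.58  0.42 -0.14  1.97  0.08  0.75 -0.82]
```

```bash
python3 -m jog '[[18,0,0,-0.1,0],[18,0,0,-0.25,0],[18,0,0,-0.35,0],[18,0,0,-0.4,0],[18,0,0,-0.2,0]]'>/dev/null; python3 plan.py .526,.0175,.21
```

```text
10.18 [ 0.4538 -0.261   0.219 ] [3.09e+00 5.60e-01 3.00e-03] 0.025 30.0 [-0.3  0.1 -1.3] [ 0.6   0.24 -0.15  1.87  0.04  1.03 -0.79]
.526,.0175,.21 [ 1.654 -2.355  0.088]
```

```bash
python3 -m jog '[[18,0.12,-0.15,0,0],[18,0.25,-0.35,0,0],[18,0.32,-0.46,0,0],[18,0.32,-0.46,0,0],[18,0.32,-0.46,0,0]]'>/dev/null;python3 -m jog '[[18,0.22,-0.32,0,0],[18,0.10,-0.16,0,0],[18,0,0,0,0],[18,0,0,0,0]]'>/dev/null; python3 plan.py .526,.0175,.094
```

```text
11.3 [0.5249 0.0171 0.2166] [ 3.091  0.559 -0.   ] 0.0256 30.0 [-0.4 -0.7 -0.5] [ 0.19  0.26 -0.33  1.86  0.1   1.04 -1.39]
.526,.0175,.094 [ 1.200e-02 -1.000e-03  1.226e+00]
```

```bash
python3 -m jog '[[18,0.01,0,0.2,0],[18,0,0,0.35,0],[18,0,0,0.35,0],[18,0,0,0.2,0],[18,0,0,0.06,0]]'>/dev/null; python3 plan.py .526,.0175,.094;  python3 -m jog '[[18,0,0,0.02,0],[18,0,0,0.02,0],[18,0,0,0,0]]'>/dev/null; python3 plan.py .526,.0175,.094
```

```text
11.93 [0.5254 0.0173 0.0996] [-3.092e+00 -5.580e-01  3.000e-03] 0.0253 30.0 [ 0.3 -0.2 -0.8] [ 0.16  0.42 -0.31  1.95  0.17  0.8  -1.46]
.526,.0175,.094 [0.006 0.    0.056]
12.3 [0.5263 0.0183 0.0969] [3.091e+00 5.600e-01 1.000e-03] 0.0255 30.0 [-0.4  0.4 -1.1] [ 0.16  0.42 -0.31  1.96  0.17  0.79 -1.46]
.526,.0175,.094 [-0.005  0.007  0.029]
```

```bash
python3 -m jog '[[18,0,0,0.02,0],[18,0,0,0.01,0],[18,0,0,0,0]]'>/dev/null; python3 plan.py;  python3 -m jog '[[18,0,0,0,0],[30,0,0,0,0],[50,0,0,0,0],[50,0,0,0,0],[50,0,0,0,0]]'>/dev/null; python3 -m jog '[[50,0,0,-0.3,0],[50,0,0,-0.4,0],[50,0,0,-0.3,0],[50,0,0,-0.1,0],[50,0,0,0,0]]'>/dev/null; python3 plan.py .440,.2515,.2
```

```text
12.68 [0.5264 0.0186 0.0939] [3.091e+00 5.610e-01 1.000e-03] 0.0253 30.0 [-1.5  1.1  5.7] [ 0.16  0.43 -0.3   1.96  0.18  0.78 -1.46]
13.93 [0.526  0.0183 0.2033] [3.091 0.56  0.   ] 0.0503 0.0 [ 0.6 -0.6 -0.5] [ 0.19  0.28 -0.33  1.87  0.11  1.01 -1.4 ]
.440,.2515,.2 [ 0.013 -2.485  0.032]
```

```bash
python3 -m jog '[[50,0,-0.5,0,0],[50,0,-0.5,0,0],[50,0,-0.5,0,0],[50,0,-0.5,0,0],[50,0,-0.48,0,0]]' >/dev/null; python3 -m jog '[[50,0,0,0,0],[50,0,0,0,0]]'>/dev/null;python3 plan.py .440,.2515,.085
python3 - <<'E'
from h import *
c=cap("scene");b=c["pixels"][180:330,200:400]
cv2.imwrite("pics/c2.png",cv2.resize(b,(800,600)))
E
```

```text
14.8 [0.4388 0.25   0.2024] [ 3.091e+00  5.600e-01 -3.000e-03] 0.0501 0.0 [ 0.6 -0.4  0.4] [-0.16  0.26 -0.48  1.91  0.14  1.   -1.92]
.440,.2515,.085 [ 0.019 -0.01   1.174]
```

View pics/c2.png

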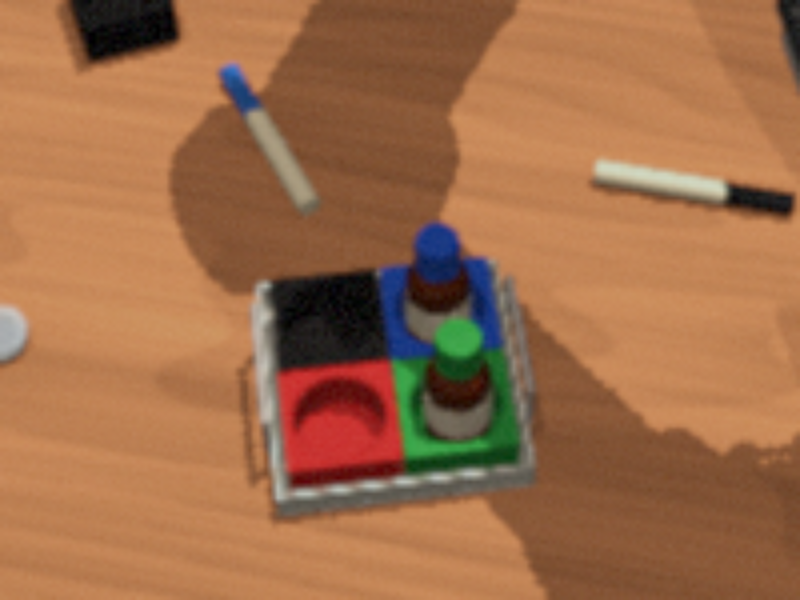

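The picture shows blue at (440,285) and green at (458,380) standing upright, each in its own holder. Next is the red bottle.

```bash
python3 -m jog '[[50,0.015,-0.01,0.4,0],[50,0,0,0.4,0],[50,0,0,0.26,0],[50,0,0,0.1,0],[50,0,0,0,0]]'; python3 -m jog '[[18,0,0,0,0],[18,0,0,0,0],[18,0,0,0,0],[18,0,0,0,0],[18,0,0,0,0]]'>/dev/null; python3 plan.py
```

```text
time: 15.48
ee_pos: [0.4402, 0.2516, 0.0874]
orientation: [3.091, 0.559, -0.001]
contact_force: [-0.2, -0.4, 0.3]
opening: 0.05
finger_force: 0.0
16.1 [0.4403 0.2523 0.0879] [-3.091e+00 -5.610e-01 -1.000e-03] 0.0253 30.0 [ 0.1 -0.1  7.4] [-0.22  0.43 -0.44  2.    0.26  0.76 -2.02]
```

```bash
python3 -m jog '[[18,0,0,-0.1,0],[18,0,0,-0.25,0],[18,0,0,-0.35,0],[18,0,0,-0.4,0],[18,0,0,-0.3,0]]'>/dev/null; python3 plan.py .549,-.046,.23
```

```text
16.73 [0.4399 0.2522 0.2296] [-3.091e+00 -5.610e-01 -2.000e-03] 0.0253 30.0 [-0.2  0.5 -1.3] [-0.15  0.23 -0.49  1.88  0.12  1.06 -1.91]
.549,-.046,.23 [-0.027  3.175 -0.005]
```

```bash
python3 -m jog '[[18,0,0.15,0,0],[18,0,0.35,0,0],[18,0,0.45,0,0],[18,-0.01,0.45,0,0],[18,-0.01,0.45,0,0]]'>/dev/null;python3 -m jog '[[18,-0.01,0.45,0,0],[18,0,0.45,0,0],[18,0,0.28,0,0],[18,0,0.14,0,0],[18,0,0,0,0]]'>/dev/null; python3 -m jog '[[18,0,0,0,0]]'>/dev/null; python3 plan.py .549,-.046,.0955
```

```text
18.1 [ 0.5482 -0.0445  0.2273] [-3.09  -0.563  0.   ] 0.0255 30.0 [-0.3  0.5 -1.4] [ 0.27  0.29 -0.29  1.79  0.09  1.07 -1.27]
.549,-.046,.0955 [0.003 0.018 1.318]
```

```bash
python3 -m jog '[[18,0.005,0.015,0.2,0],[18,0,0,0.4,0],[18,0,0,0.4,0],[18,0,0,0.2,0],[18,0,0,0.06,0]]'>/dev/null; python3 -m jog '[[18,0,0,0,0]]'>/dev/null; python3 plan.py .549,-.046,.0955
```

```text
18.85 [ 0.5496 -0.0464  0.1019] [-3.091 -0.562 -0.   ] 0.0254 30.0 [ 0.6 -0.1 -0.4] [ 0.25  0.45 -0.27  1.89  0.16  0.82 -1.32]
.549,-.046,.0955 [-0.005 -0.006  0.064]
```

```bash
python3 -m jog '[[18,0,0,0.04,0],[18,0,0,0.02,0],[18,0,0,0.01,0],[18,0,0,0,0]]'>/dev/null; python3 plan.py
```

```text
19.35 [ 0.5499 -0.0469  0.095 ] [3.091e+00 5.610e-01 1.000e-03] 0.0254 30.0 [-1.5  0.7  5.6] [ 0.24  0.46 -0.27  1.9   0.16  0.81 -1.32]
```

```bash
python3 -m jog '[[18,0,0,0,0],[30,0,0,0,0],[50,0,0,0,0],[50,0,0,0,0],[50,0,0,0,0]]'>/dev/null; python3 -m jog '[[50,0,0,-0.3,0],[50,0,0,-0.4,0],[50,0,0,-0.3,0],[50,0,0,-0.1,0],[50,0,0,0,0]]'>/dev/null; python3 plan.py .510,.3898,.2
```

```text
20.6 [ 0.5495 -0.0471  0.2043] [3.091 0.56  0.   ] 0.0497 0.0 [-0.9  0.5 -0.4] [ 0.27  0.32 -0.29  1.81  0.11  1.03 -1.27]
.510,.3898,.2 [ 1.164 -4.229  0.043]
```

```bash
python3 -m jog '[[50,0.13,-0.47,0,0],[50,0.13,-0.47,0,0],[50,0.13,-0.47,0,0],[50,0.13,-0.47,0,0],[50,0.13,-0.47,0,0]]' >/dev/null; python3 -m jog '[[50,0.13,-0.47,0,0],[50,0.13,-0.47,0,0],[50,0.13,-0.47,0,0],[50,0.12,-0.46,0,0],[50,0,0,0,0]]'>/dev/null; python3 -m jog '[[50,0,0,0,0]]'>/dev/null;python3 plan.py .510,.3898,.085
```

```text
21.98 [0.5097 0.3881 0.203 ] [ 3.09e+00  5.60e-01 -3.00e-03] 0.0497 0.0 [ 0.4 -0.1 -0.3] [-0.38  0.5  -0.44  1.58  0.23  1.12 -2.09]
.510,.3898,.085 [ 0.011 -0.016  1.18 ]
```

```bash
python3 -m jog '[[50,0.01,-0.015,0.4,0],[50,0,0,0.4,0],[50,0,0,0.26,0],[50,0,0,0.1,0],[50,0,0,0,0]]'; python3 -m jog '[[18,0,0,0,0],[18,0,0,0,0],[18,0,0,0,0],[18,0,0,0,0],[18,0,0,0,0]]'>/dev/null; python3 plan.py
```

```text
time: 22.6
ee_pos: [0.5106, 0.3899, 0.0884]
orientation: [3.091, 0.559, -0.001]
contact_force: [-0.5, -0.2, 0.2]
opening: 0.0503
finger_force: 0.0
23.23 [0.5106 0.3909 0.089 ] [-3.091e+00 -5.610e-01 -1.000e-03] 0.0257 30.0 [ 0.1 -0.1  5.9] [-0.41  0.63 -0.4   1.66  0.29  0.91 -2.14]
```

```bash
python3 -m jog '[[18,0,0,-0.1,0],[18,0,0,-0.25,0],[18,0,0,-0.35,0],[18,0,0,-0.4,0],[18,0,0,-0.35,0]]'>/dev/null; python3 plan.py .485,-.0695,.235
```

```text
23.85 [0.5101 0.3906 0.2354] [-3.091 -0.561 -0.   ] 0.0252 30.0 [-0.6 -0.1 -1.6] [-0.38  0.47 -0.45  1.54  0.21  1.18 -2.08]
.485,-.0695,.235 [-1.852e+00  4.219e+00  3.000e-03]
```

```bash
python3 -m jog '[[18,-0.07,0.15,0,0],[18,-0.15,0.35,0,0],[18,-0.21,0.47,0,0],[18,-0.21,0.47,0,0],[18,-0.21,0.47,0,0]]'>/dev/null;python3 -m jog '[[18,-0.2,0.47,0,0],[18,-0.2,0.47,0,0],[18,-0.2,0.47,0,0],[18,-0.2,0.47,0,0],[18,-0.12,0.28,0,0]]'>/dev/null; python3 -m jog '[[18,-0.07,0.15,0,0],[18,0,0,0,0],[18,0,0,0,0]]'>/dev/null; python3 plan.py .485,-.0695,.0965
```

```text
25.48 [ 0.4863 -0.0678  0.2333] [-3.09  -0.563  0.   ] 0.0257 30.0 [-0.4 -0.1 -1.3] [ 0.3   0.18 -0.25  1.92  0.05  1.05 -1.18]
.485,-.0695,.0965 [-0.018  0.012  1.368]
```

```bash
python3 -m jog '[[18,-0.01,0.01,0.2,0],[18,0,0,0.4,0],[18,0,0,0.4,0],[18,0,0,0.23,0],[18,0,0,0.06,0]]'>/dev/null; python3 -m jog '[[18,0,0,0,0]]'>/dev/null; python3 plan.py .485,-.0695,.0965
```

```text
26.23 [ 0.486  -0.0697  0.1048] [-3.091 -0.562 -0.   ] 0.025 30.0 [-0.6 -0.3 -0.5] [ 0.28  0.35 -0.24  2.04  0.11  0.77 -1.23]
.485,-.0695,.0965 [-0.008 -0.006  0.083]
```

```bash
python3 -m jog '[[18,-0.01,0,0.05,0],[18,0,0,0.02,0],[18,0,0,0.015,0],[18,0,0,0,0]]'>/dev/null; python3 plan.py .485,-.0695,.096
```

```text
26.73 [ 0.4848 -0.0708  0.096 ] [3.091 0.561 0.   ] 0.0257 30.0 [ 0.6 -0.1 -1.2] [ 0.28  0.36 -0.23  2.05  0.12  0.75 -1.24]
.485,-.0695,.096 [ 0.006 -0.011  0.   ]
```

Then release, retreat and look clear of the view.

```bash
python3 -m jog '[[18,0,0,0.01,0],[30,0,0,0,0],[50,0,0,0,0],[50,0,0,0,0],[50,0,0,0,0]]'>/dev/null; python3 plan.py; python3 -m jog '[[50,0,0,-0.3,0],[50,0,0,-0.4,0],[50,0,0,-0.3,0],[50,0,0,-0.1,0],[50,0,0,0,0]]'>/dev/null; python3 -m jog '[[50,-0.1,0.5,0,0],[50,-0.2,0.5,0,0],[50,-0.2,0.5,0,0],[50,-0.2,0.5,0,0],[50,0,0.3,0,0]]'>/dev/null;python3 -m jog '[[50,0,0.5,0,0],[50,0,0.5,0,0],[50,0,0.5,0,0],[50,0,0,0,0],[50,0,0,0,0]]'>/dev/null; python3 plan.py
python3 - <<'E'
from meas import *
for n in("scene","top"):
    c,X,o=caps(n); print(n)
    for r in o: print(*np.round(r[:5],4),r[5],r[6])
    b=c["pixels"][200:320,220:380] if n=="scene" else c["pixels"][150:270,270:430]
    cv2.imwrite(f"pics/f_{n}.png",cv2.resize(b,(400,300)))
cv2.imwrite("pics/f.png",np.hstack([cv2.imread("pics/f_scene.png"),cv2.imread("pics/f_top.png")]))
E
```

```text
27.35 [ 0.4847 -0.0708  0.0949] [-3.091 -0.561  0.   ] 0.0494 0.0 [-0.5  0.   0.2] [ 0.28  0.36 -0.23  2.05  0.12  0.75 -1.24]
29.23 [ 0.5523 -0.4503  0.203 ] [-3.089e+00 -5.610e-01  2.000e-03] 0.0504 0.0 [ 0.1 -0.1 -0. ] [ 0.69  0.6  -0.08  1.38  0.05  1.17 -0.6 ]
scene
0.4625 -0.0068 0.4613 -0.0073 0.104 129 [142  69  48]
0.4844 -0.0716 0.4845 -0.0715 0.1039 135 [23 29 39]
0.5252 0.0179 0.5247 0.0183 0.104 139 [ 55 118  42]
0.5497 -0.0471 0.5482 -0.0471 0.104 143 [ 33  35 154]
0.6121 -0.2846 0.611 -0.2851 0.0972 128 [ 39  46 168]
0.5996 0.2931 0.5998 0.2934 0.097 135 [179 180 179]
top
0.7972 -0.4836 0.797 -0.4791 0.1086 63 [ 92 115 128]
0.6113 -0.2833 0.6113 -0.2833 0.0983 109 [ 47  54 205]
0.6 0.2927 0.6001 0.293 0.0982 108 [214 213 212]
0.5484 -0.0471 0.5484 -0.0469 0.1052 108 [ 44  48 205]
0.5244 0.0176 0.5242 0.0177 0.1053 103 [ 73 172  61]
0.4845 -0.0727 0.4837 -0.073 0.1055 105 [40 42 48]
0.4614 -0.0067 0.4615 -0.0077 0.1054 104 [217 103  61]
```

View pics/f.png

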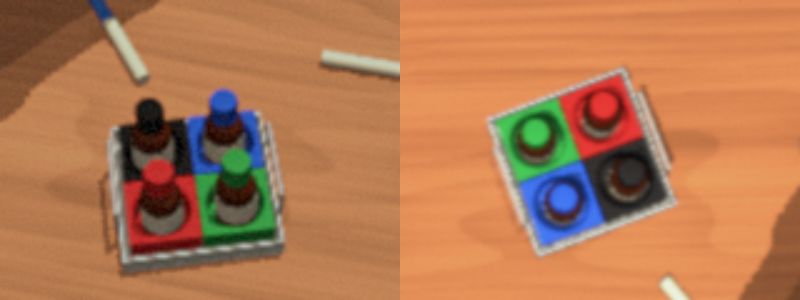

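The picture shows all four bottles standing in the holder of their own colour: black at (150,125), blue (222,115), red (158,185), green (236,180). Their cap tops measure 7 mm higher than on the table, and each is within about 3 mm of its holder's centre. The white-capped and clear bottles haven't moved.

```bash
python3 -c "
from workcell import order; print(order.sign_off())"
```

```text
the job is handed in; nothing more can be done
None
```

All four amber bottles now stand upright in the carrier holders matching their caps, the white-capped and clear bottles were left where they stood, and the job was handed in about 29 s into the 104 s limit (no verdict was returned).

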